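# Open the combination padlock on the test bench's valve box

## Robot

A 6-joint arm with a two-finger parallel gripper is mounted at the origin on the work surface. World frame = base frame: x ahead of the robot, y to its left, z up, the work surface at z = 0. Lengths are in m, angles in rad, forces in N, time in s.
With the tool pointing down it reaches from about 0.275 to 0.85 m from the base axis. Payload 19 kg.
Tool frame: the origin (TCP) lies midway between the tips of the shut fingers; the grasp point (between the pads) lies 19 mm behind it (grasp_offset is the distance from the TCP to the grasp point, in m); z points along the fingers, y is the line along which they close (so a half turn about z gives the same grasp; the last joint's range is limited). The gripper opens to 85 mm and grips with 20 to 120 N. Pads are 22 mm wide; open, the fingers measure 114 mm over their backs; the gripper's body (76 mm by 85 mm) begins 54 mm behind the grasp point. The pads swing forward as they close: fully open they stand 13 mm farther back than shut.
Start: joints at [0.977, 0.15, 1.437, -0, 1.554, -0.134], TCP at [0.255, 0.515, 0.231] pointing down, gripper open.
Joint ranges: [-2.8, 2.8], [-0.68, 2.1], [0.12, 2.68], [-1.39, 4.53], [0.16, 2.79], [-2.81, 2.81]. Speed limits (rad/s): [1.89, 1.89, 2.22, 3.01, 3.01, 3.01].

## Interface

Orientations are given as a unit quaternion [x, y, z, w].
In Python, from station import state, grab_frame, camera_model, close_job, grasp_offset gives the robot as it stands. The module is installed in compiled form; this text tells all that it offers.
- The arm moves only by the shell command python3 -m inch 'ROWS' [OPENING] [FORCE]. ROWS is a JSON object of lists of equal length, an entry for each row: "slide": the shift along the tool's x, y, z in mm, a list of three; "turn": the turn about the tool's z in degrees. In form: {"slide": [[x, y, z], ...], "turn": [turn, ...]}. A call has exactly 10 rows; each row shifts and turns the commanded pose from where the row before left it, along the tool's axes as they then stand; what a row does not reach is not made up. A row lasts 1/12 s, in which the tool goes at most 41.7 mm and 7.16 degrees, less where a joint would pass 70% of its speed; a pose out of reach is approached as far as the arm can. A call with a gripper value outside its range is refused whole. OPENING is the opening in per cent of the stroke, from 0 (shut) to 100 (fully open), set as the call begins (- or left out, the last holds). The fingers move at their own pace and stop on an object; FORCE is the grip in N (left out, the last holds). Time passes only in rows, so rows that do not move let the fingers close, or fill a call up. It gives the time, the measured TCP pose, the force, the opening and the grip force at its end, in the units of the state.
- state(): the state, without advancing time (a new reading comes with each control period).
- grab_frame(name): name is "scene" or "top"; returns the picture (420x560x3 uint8, red, green, blue); there is no depth.
- camera_model(name): a dict with "intrinsics" (3x3 intrinsics, pixels), "k1" (the pictures are not rectified: a ray, as slopes to the right and down, at radius r is drawn at 1 + k1 r^2 times it, then the intrinsics apply), "R" (3x3) and "t" (3): a world point X has camera coordinates R X + t. Camera axes: x right, y down, z forward; pixel columns grow to the right and rows downward; lengths in m; the calibration is good to about 2 mm. A picture is of the moment at which its call begins. camera_model takes no time and is no camera call.
- close_job(): hands the job in; it is judged then, once.
The state is a dict: "time_s": time; "qpos": joint angles; "joint_velocities": joint speeds; "effort": joint torques, N m; "position": TCP position; "tcp_rot": TCP orientation; "wrist_force": force on the tool from outside, world axes, zero at the start; "torque": the same for the moment, N m; "width": finger opening in m; "grasp_force": force on a finger pad.
Only numpy, scipy, OpenCV 4.12 (cv2) and the standard library are available. Lean on these libraries where they do the work, as an engineer would, in place of code of your own. Each camera call takes 0.05 s, during which the arm holds its last target. There are 200 camera calls.

## Task

The cover of the blue valve box is fastened by a combination padlock through its hasp. Dial it open: turn the dial clockwise to the third click past the long index mark, pause there a moment, then turn it back anticlockwise to the first click past the mark, and draw the lock body straight off its shackle without forcing it, leaving the shackle hanging in the staple and the parts lying about undisturbed. Finish while holding the lock body up still in the gripper, level with the dial uppermost and at least ten centimetres clear above the box, and do not let go of it.

Things in the scene. Friction and masses are not known exactly. Their poses are not given: they have to be found in the camera images.
- lock_mid (a point): Middle of the padlock's steel body, half-way up. A block 56 mm (its x) by 52 mm (its y) by 28 mm high, about 0.45 kg with its dial, lying flat and loose on the valve box, dial up, underside 14 mm below this point. x points to the shackle's bow, z up. Its plain sides, 52 mm apart along y, stand free. Locked, it can shift and swivel a few mm on the staple.
- knob (a point): On the dial's axis, half-way up its black round ribbed knob, 26 mm in diameter and 18 mm high, which stands on a dial plate 34 mm wide and 4 mm thick on the body's top. The axis is upright through the middle of the lock body, which lies 27 mm below. The frame turns with the dial: x runs along the white pointer line on the knob's top and the plate.
- dial (a joint): Dial angle relative to the lock body, rad: 0 = pointer at the long index mark (on the shackle's side), growing clockwise seen from above: third click 1.571, first 0.524. 12 marks and sprung notches 0.524 apart, about 0.05 N m to pass; let go, it settles in the nearest. Stay within 10 degrees of the third click: an inner wheel goes along clockwise and would be carried too far.
- lock: Padlock body with dial. Origin: middle of its underside, axes as lock_mid. Dialled right, it comes off along its own -x (away from the bow) with 5 to 10 N; the first 5 mm are loose play, the shackle's legs come free 50 mm later. Dialled wrong, it stays fast; a pull over 30 N is forcing it. After overshooting the third click, go anticlockwise a full turn and dial again.
- shackle: The padlock's loose steel shackle, a U of 7 mm round bar, 41 mm wide outside, a small tab on one leg's end. Its bow passes through the staple, its legs stand 47 mm deep in the lock body, level, 14 mm above the box. Origin: underside of the bar at the middle of the bow; x points out of the bow, away from the lock. Drawn out of the lock, it stays in the staple, settling on the box.
- staple: The hasp's staple, an arch of 7 mm steel bar fixed upright on the valve box, 29 mm high, 29 mm long along its x, in a flat strap 36 mm wide and 3 mm thick. Origin: middle of its foot, on the box's top, z up. The lock lies on its -x side, its middle 46 mm away.
- valvebox: The blue steel valve box with the hinged cover, fixed on the bench: 260 mm (x, from 110 mm before to 150 mm behind its origin) by 320 mm (y) by 80 mm high, its top flat. Origin on the bench top under the staple, axes as the staple's.
- bearing: Bystander: ball bearing 52 mm in diameter, 15 mm high, on the box's cover behind the lock. Origin at its underside's middle.
- fitting: Bystander: hexagonal hydraulic fitting 31 mm wide, 42 mm high, on the box beside the lock. Origin at its underside's middle.
- socket: Bystander: steel socket 25 mm in diameter, 32 mm high, on the box on the other side of the lock. Origin at its underside's middle.
- piston: Bystander: pump piston standing on the bench, 32 mm foot, 78 mm high. Origin at its underside's middle.
- gear: Bystander: gear wheel on the bench, 75 mm in diameter, 38 mm high. Origin at its underside's middle.
- portplate: Bystander: flat bronze ring on the bench, 90 mm in diameter, 10 mm high. Origin at its underside's middle.
- spanner: Bystander: spanner lying on the bench, 190 mm long. Origin at its underside.

How it is judged:
By the outcome, as a careful person would: the job done as asked, in the order asked, and still so for the second after the job is handed in, while the arm keeps its last pose, push and grip.
It also fails if it takes over 58 s, if anything falls off the work surface, if the arm or the gripper's body presses on something with over 40 N, if the wrist force passes 120 N, or if a joint passes its speed limit or range.

## Working session

There is one attempt and no reset: what is moved stays moved. The work goes in short steps, Python scripts to look and compute and a shell command to move; the robot and the scene stay as the last step left them, time stands still between calls to the robot, and variables do not carry over. Pictures are saved under pics/ and viewed, at most 11 in all, crops included, and the job is handed in when it is done.

```bash
mkdir -p pics; python3 - <<'E'
from station import *
import cv2,numpy as np
print(state()); print(grasp_offset() if callable(grasp_offset) else grasp_offset)
for n in("scene","top"):
    cv2.imwrite(f"pics/{n}0.png",grab_frame(n)[:,:,::-1]); m=camera_model(n); print(n,m, -np.array(m["R"]).T@np.array(m["t"]))
E
```

```text
{'time_s': 0.0, 'qpos': array([ 9.77016820e-01,  1.50956590e-01,  1.43800335e+00,  3.69908888e-06,
        1.55378839e+00, -1.34017225e-01]), 'joint_velocities': array([-0.00098509,  0.00021635,  0.00042941,  0.00086788, -0.00069087,
       -0.00114442]), 'effort': array([ 2.79161441e-04, -7.13036442e+01, -5.70876431e+01, -2.00291947e-05,
        8.70741263e-03,  1.15738258e-04]), 'position': array([0.25504047, 0.51508156, 0.23070599]), 'tcp_rot': array([ 2.27861786e-01,  9.73693315e-01, -5.39343242e-04, -2.07393160e-04]), 'wrist_force': array([-0.30192403, -0.4909472 , -0.59958653]), 'torque': array([-0.03280981,  0.014709  ,  0.03593683]), 'grasp_force': 0.0, 'width': 0.08541510488202213}
0.0187
scene {'intrinsics': array([[400.80341493,   0.        , 279.51304752],
       [  0.        , 400.80341493, 203.91497415],
       [  0.        ,   0.        ,   1.        ]]), 'k1': -0.07106317361260726, 'R': array([[-0.49018213,  0.87159762, -0.00624987],
       [ 0.49684338,  0.27351644, -0.8236112 ],
       [-0.71614812, -0.4068247 , -0.56712038]]), 't': array([ 0.26255855, -0.21332585,  1.71656285])} [1.46400431 0.52784288 0.79944118]
top {'intrinsics': array([[416.06795055,   0.        , 280.08667564],
       [  0.        , 416.06795055, 204.23607509],
       [  0.        ,   0.        ,   1.        ]]), 'k1': -0.0020254553094656044, 'R': array([[-0.01655084, -0.99977937, -0.01293347],
       [-0.99162868,  0.01806984, -0.12785166],
       [ 0.12805716,  0.01070914, -0.99170897]]), 't': array([0.01831136, 0.61039635, 1.10328809])} [ 0.46430566 -0.00453772  1.1724177 ]
```

View pics/scene0.png

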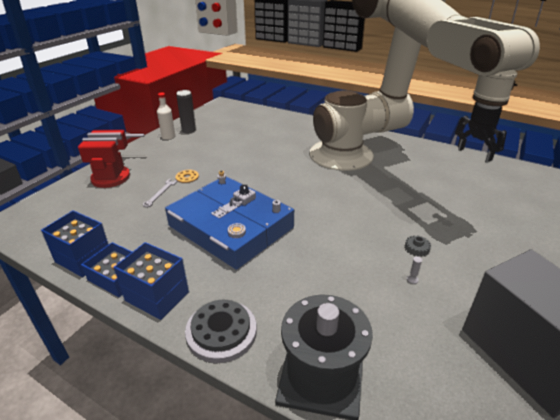

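View pics/top0.png

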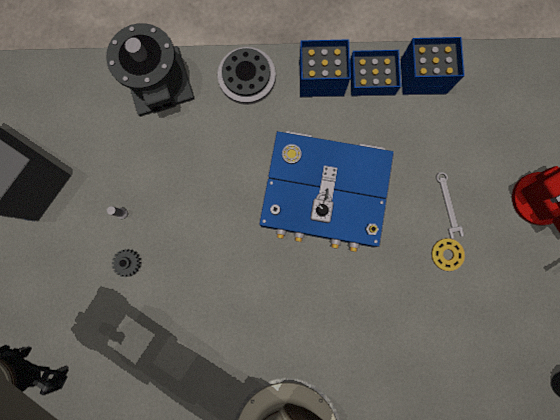

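Both views show the blue box at top px (325,190) and scene px (232,215), with the lock at top (322,210) and scene (243,190). I'll enlarge both.

```bash
python3 - <<'E'
import cv2,numpy as np
a=cv2.imread("pics/top0.png")[160:230,290:350]; b=cv2.imread("pics/scene0.png")[170:230,205:265]
a=cv2.resize(a,(400,467),interpolation=cv2.INTER_CUBIC);b=cv2.resize(b,(400,400),interpolation=cv2.INTER_CUBIC)
c=np.zeros((467,800,3),np.uint8);c[:,:400]=a;c[:400,400:]=b;cv2.imwrite("pics/c1.png",c)
E
```

```text
(no output)
```

View pics/c1.png

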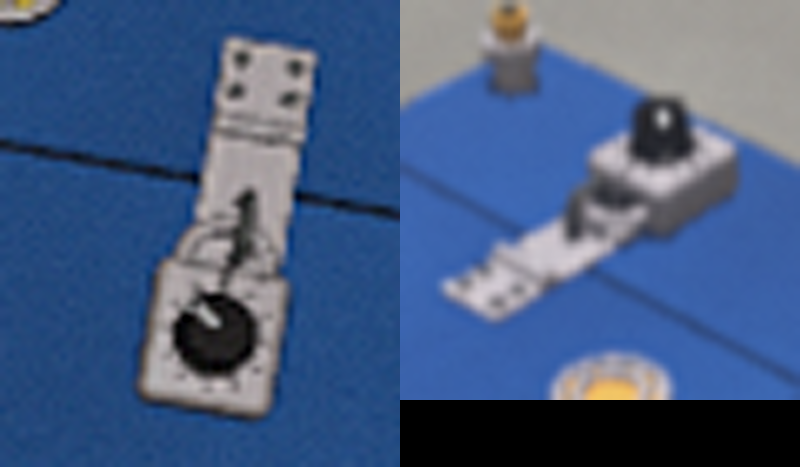

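The crop shows the lock body at top px (322,210), with the black knob at its middle. The shackle bow points up and slightly right in the image. The pointer sits about 30° anticlockwise of the bow, i.e. at click -1. Next I'll measure the positions.

```bash
cat > h.py <<'E'
from station import *
import cv2,numpy as np
from scipy.spatial.transform import Rotation as Ro
def ray(n,uv):
    m=camera_model(n);K=m["intrinsics"]
    s=cv2.undistortPoints(np.array([[uv]],float),K,np.array([m["k1"],0,0,0,0.]))[0,0]
    R=np.array(m["R"]);return -R.T@m["t"],R.T@np.r_[s,1]
def plane(n,uv,z):
    c,d=ray(n,uv);return c+d*(z-c[2])/d[2]
def tri(a,b):
    (c1,d1),(c2,d2)=ray("top",a),ray("scene",b)
    s=np.linalg.lstsq(np.c_[d1,-d2],c2-c1,rcond=None)[0]
    p,q=c1+s[0]*d1,c2+s[1]*d2;return (p+q)/2,np.linalg.norm(p-q)
def blob(img,win,f):
    x0,y0,x1,y1=win;m=f(img[y0:y1,x0:x1].astype(int)).astype(np.uint8)
    n,l,st,ce=cv2.connectedComponentsWithStats(m)
    i=1+np.argmax(st[1:,4]);return ce[i]+[x0,y0],st[i]+[x0,y0,0,0,0],(l==i)
def go(p,ax):  # tool-frame shift (mm) and turn (deg) to TCP p with tool y along world dir ax(deg, mod 180)
    s=state();R=Ro.from_quat(s["tcp_rot"]).as_matrix()
    y=R[:,1];cur=np.degrees(np.arctan2(y[1],y[0]))
    t=-(ax-cur);t=(t+90)%180-90
    print("slide",np.round(R.T@(np.array(p)-s["position"])*1000,1),"turn",round(t,1),"q6",np.degrees(s["qpos"][5]).round(1),"pos",s["position"].round(4),"yaw_y",cur.round(1),"tilt",R[:,2].round(3))
E
python3 - <<'E'
from h import *
T=cv2.imread("pics/top0.png");S=cv2.imread("pics/scene0.png")
dark=lambda i:(i.max(2)<75)
gray=lambda i:(i.max(2)-i.min(2)<45)&(i.max(2)>110)
kt,st,_=blob(T,(312,200,336,220),dark);ks,ss,_=blob(S,(236,182,254,198),dark)
print(kt,st,ks,ss,tri(kt,ks))
for z in(.112,.121,.13):print(z,plane("top",kt,z),plane("scene",ks,z))
# body corners from hand pixels, top face z=.108
P=[(160,258),(290,280),(270,415),(140,402)]
W=np.array([plane("top",(290+x/6.667-.4,160+y/6.667-.4),.108) for x,y in P]);print(W.round(4),W.mean(0))
for i in range(4):print(np.linalg.norm(W[i]-W[(i+1)%4]).round(4))
d=(W[0]+W[1]-W[2]-W[3])/2;print("yaw x",np.degrees(np.arctan2(d[1],d[0])))
# strap and box direction
b=(T[:,:,0].astype(int)-T[:,:,2]>50).astype(np.uint8);b[:120]=0;b[260:]=0;b[:,:250]=0;b[:,400:]=0
c=max(cv2.findContours(b,0,1)[0],key=cv2.contourArea);q=cv2.boxPoints(cv2.minAreaRect(c));B=np.array([plane("top",u,.08) for u in q]);print(q,B.round(3))
for i in range(4):print(np.linalg.norm(B[i]-B[(i+1)%4]).round(4),np.degrees(np.arctan2(*(B[(i+1)%4]-B[i])[1::-1])))
# height of box top corner-ish: socket/fitting/screw
go([0.46,-.1,.2],0)
E
```

```text
[321.89622642 209.99056604] [316 204  13  12 106] [243.61403509 189.57894737] [240 185   9   9  57] (array([ 0.58476733, -0.10086238,  0.11542607]), np.float64(0.002821122308553717))
0.112 [ 0.58441963 -0.09995212  0.112     ] [ 0.58083732 -0.10539394  0.112     ]
0.121 [ 0.5834002  -0.09914232  0.121     ] [ 0.59239977 -0.09710358  0.121     ]
0.13 [ 0.58238076 -0.09833252  0.13      ] [ 0.60396222 -0.08881323  0.13      ]
[[ 0.6156 -0.0798  0.108 ]
 [ 0.6061 -0.1298  0.108 ]
 [ 0.5539 -0.1204  0.108 ]
 [ 0.5598 -0.0706  0.108 ]] [ 0.58387861 -0.10015488  0.108     ]
0.0509
0.053
0.0501
0.0565
yaw x -9.761303560862851
[[268.0658  177.21823]
 [276.05658 130.87183]
 [393.73096 151.16052]
 [385.74017 197.50693]] [[ 0.679  0.038  0.08 ]
 [ 0.806  0.015  0.08 ]
 [ 0.743 -0.3    0.08 ]
 [ 0.618 -0.272  0.08 ]]
0.1294 -10.373637332014237
0.321 -101.25062283134953
0.1281 167.59543799615568
0.3164 78.97996452541673
slide [-456.6 -460.2   31.2] turn 63.7 q6 -7.7 pos [0.2551 0.5151 0.2308] yaw_y 63.7 tilt [-0.001 -0.001 -1.   ]
```

```bash
python3 - <<'E'
from h import *
go([.583,-.099,.19],63.7)
E
```

```text
slide [-566.4 -404.7   41.1] turn -0.0 q6 -7.7 pos [0.2551 0.5151 0.2308] yaw_y 63.7 tilt [-0.001 -0.001 -1.   ]
```

```bash
R='0,0,0,0,0,0,0,0,0,0'
python3 -m inch '{"slide":[[-28.3,-20.2,0],[-28.3,-20.2,0],[-28.3,-20.2,0],[-28.3,-20.2,0],[-28.3,-20.2,0],[-28.3,-20.2,0],[-28.3,-20.2,0],[-28.3,-20.2,0],[-28.3,-20.2,0],[-28.3,-20.2,0]],"turn":[0,0,0,0,0,0,0,0,0,0]}' 75
python3 -m inch '{"slide":[[-31.4,-22.4,5],[-31.4,-22.4,5],[-31.4,-22.4,5],[-31.4,-22.4,5],[-31.4,-22.4,5],[-31.4,-22.4,5],[-31.4,-22.4,5],[-31.4,-22.4,6],[-31.4,-22.4,0],[0,0,0]],"turn":[0,0,0,0,0,0,0,0,0,0]}'
python3 - <<'E'
from h import *
go([.583,-.099,.15],63.7);print(state()["wrist_force"])
a=grab_frame("top")[:,:,::-1][150:270,260:400];b=grab_frame("scene")[:,:,::-1][100:240,170:310]
a=cv2.resize(a,(400,343),interpolation=2);b=cv2.resize(b,(400,400),interpolation=2)
c=np.zeros((400,800,3),np.uint8);c[:343,:400]=a;c[:,400:]=b;cv2.imwrite("pics/c2.png",c)
E
```

```text
time_s: 0.93
position: [0.4194, 0.207, 0.2312]
tcp_rot: [0.228, 0.974, -0.0, -0.0]
wrist_force: [0.3, -0.0, 0.8]
width: 0.0641
grasp_force: 0.0
time_s: 1.77
position: [0.5845, -0.1028, 0.1887]
tcp_rot: [0.23, 0.973, -0.001, -0.001]
wrist_force: [0.0, 0.5, -0.7]
width: 0.0642
grasp_force: 0.0
slide [ 3.   2.8 38.7] turn -0.3 q6 -80.8 pos [ 0.5845 -0.1028  0.1887] yaw_y 63.4 tilt [-0.002 -0.001 -1.   ]
[ 0.02496748  0.54575511 -0.73418335]
```

View pics/c2.png

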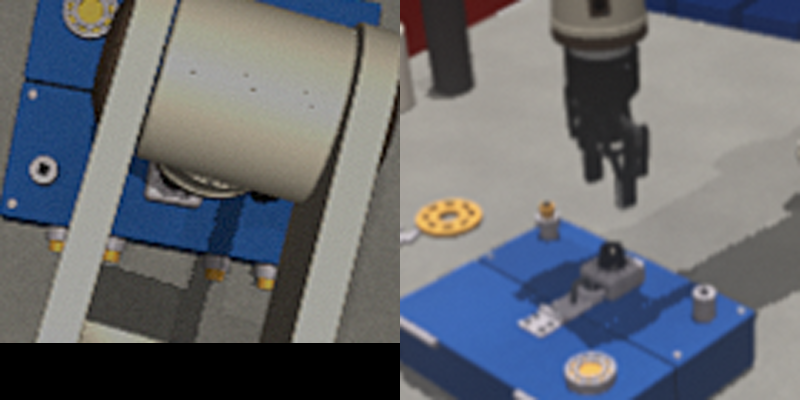

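The scene view shows the gripper upright above the knob (crop 612,255). The arm hides the lock from the top camera. I'll go down and grip.

```bash
python3 -m inch '{"slide":[[1,1,10],[1,1,10],[1,0.8,10],[0,0,10],[0,0,9],[0,0,8],[0,0,7],[0,0,6],[0,0,4],[0,0,0]],"turn":[0,0,0,0,0,0,0,0,0,0]}' 65
python3 -m inch '{"slide":[[0,0,0],[0,0,0],[0,0,0],[0,0,0],[0,0,0],[0,0,0],[0,0,0],[0,0,0],[0,0,0],[0,0,0]],"turn":[0,0,0,0,0,0,0,0,0,0]}' 10 30
python3 - <<'E'
from h import *
go([.583,-.099,.1145],63.7);s=state();print(s["wrist_force"],s["torque"],s["width"],s["grasp_force"])
E
```

```text
time_s: 2.7
position: [0.5812, -0.0936, 0.1154]
tcp_rot: [0.228, 0.974, -0.0, -0.001]
wrist_force: [-0.2, 0.0, 0.6]
width: 0.0552
grasp_force: 0.0
time_s: 3.53
position: [0.5817, -0.0939, 0.1171]
tcp_rot: [0.228, 0.974, -0.0, 0.0]
wrist_force: [-3.0, -1.8, 6.2]
width: 0.0244
grasp_force: 29.3
slide [-3.5 -4.   2.6] turn -0.0 q6 -80.3 pos [ 0.5817 -0.0939  0.1171] yaw_y 63.7 tilt [ 0.001 -0.001 -1.   ]
[-2.98438094 -1.82106348  6.2345572 ] [-0.40970277  0.44323245  0.11245341] 0.024383583612810112 29.33708757162094
```

```bash
python3 -m inch '{"slide":[[0,0,0],[0,0,0],[0,0,-0.5],[0,0,-0.5],[0,0,0],[-1.5,-2,0],[-2,-2,0],[0,0,0],[0,0,0],[0,0,0]],"turn":[0,0,0,0,0,0,0,0,0,0]}' 60
python3 -m inch '{"slide":[[0,0,0],[0,0,0],[0,0,0],[0,0,0],[0,0,0],[0,0,0],[0,0,0],[0,0,0],[0,0,0],[0,0,0]],"turn":[0,0,0,0,0,0,0,0,0,0]}' 10 30
python3 - <<'E'
from h import *
go([.583,-.099,.1165],63.7);s=state();print(s["wrist_force"],s["torque"],s["width"],s["grasp_force"])
a=grab_frame("scene")[:,:,::-1][150:230,190:290]
cv2.imwrite("pics/c3.png",cv2.resize(a,(800,640),interpolation=2)[:600])
E
```

```text
time_s: 4.37
position: [0.5828, -0.0988, 0.1172]
tcp_rot: [0.228, 0.974, -0.0, -0.0]
wrist_force: [-0.2, 0.0, -0.4]
width: 0.0507
grasp_force: 0.0
time_s: 5.2
position: [0.583, -0.0985, 0.1176]
tcp_rot: [0.228, 0.974, 0.0, 0.0]
wrist_force: [0.1, 4.3, 5.0]
width: 0.0242
grasp_force: 29.4
slide [-0.2 -0.4  1.1] turn -0.0 q6 -80.7 pos [ 0.583  -0.0985  0.1176] yaw_y 63.7 tilt [ 0.001  0.    -1.   ]
[0.09982089 4.32511046 4.95014322] [ 0.71792872 -0.04861028  0.01198051] 0.02421698004654911 29.35404270887375
```

View pics/c3.png

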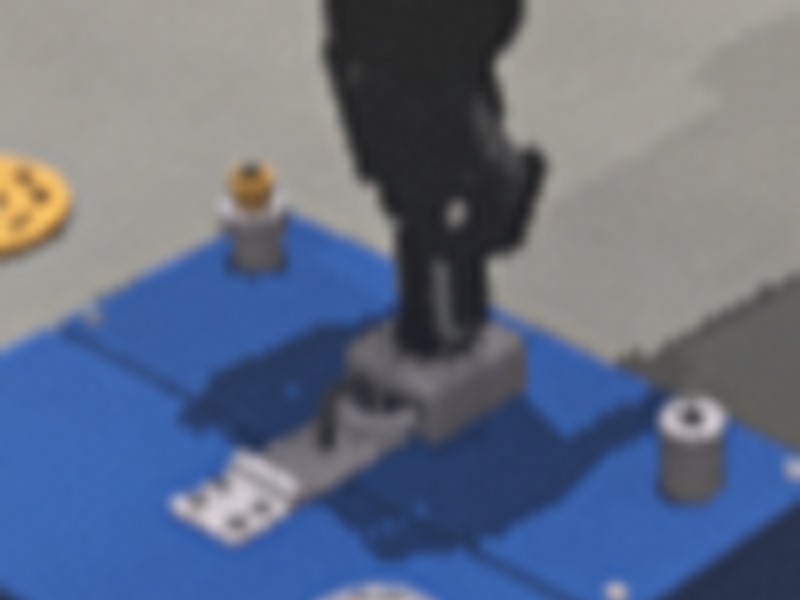

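The picture shows both fingers around the knob and the body flat, with the staple side clear. Before turning I'll re-measure the starting pointer angle from the first top picture.

```bash
python3 - <<'E'
from h import *
T=cv2.imread("pics/top0.png");g=T.max(2).astype(int)
print(g[201:220,313:332])
def proj(n,X):
    m=camera_model(n);return cv2.projectPoints(np.array([X],float),cv2.Rodrigues(np.array(m["R"]))[0],np.array(m["t"]),m["intrinsics"],np.array([m["k1"],0,0,0,0.]))[0][0,0]
S=cv2.imread("pics/scene0.png").max(2).astype(int);print(S[183:197,236:254])
for k in range(-4,2):
    a=np.radians(-10-30*k)
    print(k,[(proj("top",[.583+r*np.cos(a),-.099+r*np.sin(a),z])).round(1).tolist() for r,z in((0,.13),(.012,.13),(.017,.112))],proj("scene",[.583,-.099,.13]).round(1),proj("scene",[.583+.012*np.cos(a),-.099+.012*np.sin(a),.13]).round(1))
E
```

```text
[[ 80 143 164 176 171 167 166 174 179 164  93  99 152 147 140 112  92 107
   90]
 [ 89 154 174 176 173 155 134 167 184 154  80 131 179 175 172 151 136 156
  150]
 [ 95 157 177 176 176 159 106 113 167 140 101 147 173 167 155 165 172 171
  173]
 [106 162 173 166 173 147  85  25  11   1  22  80 139 141 122 150 165 167
  163]
 [118 166 158 135 158 103  63  93  22  25  29  13  27 108 173 176 170 170
  164]
 [135 171 188 152  95 106 124 170  92  23  19  30  23  12 103 168 167 164
  160]
 [147 175 181 135   5   6  60 144 170  98  26  33  34  22  46 121 144 138
  160]
 [138 156 143  31  12  14  28  61 148 157  38  26  30  31  15  76 152 178
  151]
 [146 160 122  18  11  27  34  28  36  40  31  34  38  32  19  75 154 174
  141]
 [165 189 155  21  12  24  38  33  29  33  35  37  33  33  18  68 142 167
  129]
 [167 186 154  18   9  25  39  36  32  35  33  29  33  32  17  78 129 146
  122]
 [174 175 146  78  21  12  17  32  39  36  39  37  35  18  10 128 176 147
  113]
 [179 159 149 154  31  19  16  22  34  32  36  36  23  12  63 143 185 163
  116]
 [180 174 183 164 100  38  14  10  14   7  15  
[... 1268 characters left out ...]
88 189 186 147 134 124  90  88 102 105 129 156 153 167 181 161 143 120]
 [157 169 164 166 185 182 156 163 170 171 176 194 178 156 149 122 103  93]
 [114 129 135 169 194 199 193 205 209 203 190 186 165 136 117  96  90  87]]
-4 [[322.2, 209.7], [317.7, 211.4], [315.4, 212.9]] [244.6 185.6] [248.3 185.9]
-3 [[322.2, 209.7], [317.4, 209.0], [315.0, 209.5]] [244.6 185.6] [247.4 186.9]
-2 [[322.2, 209.7], [318.4, 206.8], [316.3, 206.4]] [244.6 185.6] [245.7 187.5]
-1 [[322.2, 209.7], [320.4, 205.3], [319.1, 204.4]] [244.6 185.6] [243.7 187.6]
0 [[322.2, 209.7], [322.8, 205.1], [322.5, 204.0]] [244.6 185.6] [242.  187.2]
1 [[322.2, 209.7], [325.1, 206.1], [325.7, 205.4]] [244.6 185.6] [240.9 186.4]
```

The pointer is somewhere between click -2 and click -1, so it's ambiguous. I'll turn 65° clockwise, which stays well short of the third click, then release and look from a clear position.

```bash
python3 -m inch '{"slide":[[0,0,-0.8],[0,0,0],[0,0,0],[0,0,0],[0,0,0],[0,0,0],[0,0,0],[0,0,0],[0,0,0],[0,0,0]],"turn":[6.5,6.5,6.5,6.5,6.5,6.5,6.5,6.5,6.5,6.5]}'
python3 -m inch '{"slide":[[0,0,0],[0,0,0],[0,0,0],[0,0,0],[0,0,0],[0,0,-10],[0,0,-20],[0,0,-20],[0,0,-20],[0,0,0]],"turn":[0,0,0,0,0,0,0,0,0,0]}' 60
python3 - <<'E'
from h import *
go([.583,-.099,.1165],63.7)
go([.43,.16,.19],-1.5)
a=grab_frame("scene")[:,:,::-1][150:230,190:290];cv2.imwrite("pics/s4.png",a)
print(a.max(2)[30:50,44:66])
E
```

```text
time_s: 6.08
position: [0.5828, -0.0988, 0.1177]
tcp_rot: [0.717, 0.697, -0.0, -0.0]
wrist_force: [2.3, 1.0, -2.7]
width: 0.0243
grasp_force: 30.0
time_s: 6.92
position: [0.5841, -0.0991, 0.1931]
tcp_rot: [0.715, 0.699, 0.001, 0.003]
wrist_force: [1.2, 0.4, 1.5]
width: 0.0514
grasp_force: 0.0
slide [ 0.2 -1.5 76.6] turn -65.0 q6 -15.8 pos [ 0.5841 -0.0991  0.1931] yaw_y -1.3 tilt [ 0.006 -0.002 -1.   ]
slide [ 255.5 -159.9    1.7] turn 0.2 q6 -15.8 pos [ 0.5841 -0.0991  0.1931] yaw_y -1.3 tilt [ 0.006 -0.002 -1.   ]
[[167 160 154 163 170 172 170 168 167 161 160 160 157 156 155 153 153 153
  154 152 153 151]
 [177 171 170 162 157 164 164 164 163 159 157 158 156 156 153 153 154 155
  154 153 152 151]
 [177 179 179 174 169 164 151 152 154 153 152 151 155 157 156 154 155 155
  154 152 152 152]
 [177 177 178 179 181 175 156 136 119 115 113 116 135 148 156 156 156 156
  154 153 153 152]
 [177 177 177 178 182 175 140 102  76  65  60  65  86 115 147 157 157 156
  155 154 154 153]
 [175 177 176 179 179 168 109  71  66  59  45  40  48  71 121 153 157 154
  154 152 154 153]
 [169 171 171 177 17
[... 582 characters left out ...]
1  44  45  50  74 106 118 126
  129 142 168 157]
 [ 91 101 108 103  96  93  97  84  67  59  54  64  73  83 100 123 123 126
  124 125 133 127]
 [ 85  92  98 102 106 112 119 109 105  98  87 102 111 118 120 126 121 116
  108 102 101 113]
 [ 93  91  93  99 113 123 128 124 127 127 118 125 128 127 121 113 106 100
   97  92  91 113]
 [ 90  81  85  89 102 116 125 131 133 130 126 120 118 112 105  99  96  94
   92  90  88 110]
 [ 72  69  72  73  84  99 115 127 127 122 115 105 102  99  97  95  92  91
   91  87  87 106]
 [ 59  57  60  52  63  80  97 111 113 107 102  97  97  94  94  93  92  91
   89  86  90 119]
 [ 73  70  71  65  70  78  87  97 100  99  97  94  94  93  92  90  89  89
   87  87 110 146]]
```

```bash
python3 -m inch '{"slide":[[26,-16,0],[26,-16,0],[26,-16,0],[26,-16,0],[26,-16,0],[26,-16,0],[26,-16,0],[26,-16,0],[26,-16,0],[20,-16,0]],"turn":[0,0,0,0,0,0,0,0,0,0]}'
python3 - <<'E'
from h import *
go([.583,-.099,.19],63.7)
t=grab_frame("top")[:,:,::-1].copy();s=grab_frame("scene")[:,:,::-1].copy()
cv2.imwrite("pics/t5.png",t);cv2.imwrite("pics/s5.png",s)
a=cv2.resize(t[190:230,302:342],(400,400),interpolation=2);b=cv2.resize(s[170:210,224:264],(400,400),interpolation=2)
cv2.imwrite("pics/c5.png",np.hstack([a,b]))
E
```

```text
time_s: 7.8
position: [0.4276, 0.1604, 0.1878]
tcp_rot: [0.715, 0.699, -0.0, -0.0]
wrist_force: [0.6, 0.4, 0.8]
width: 0.0516
grasp_force: 0.0
slide [-255.9  161.2   -2.3] turn -65.0 q6 12.2 pos [0.4276 0.1604 0.1878] yaw_y -1.3 tilt [-0.001  0.    -1.   ]
```

View pics/c5.png

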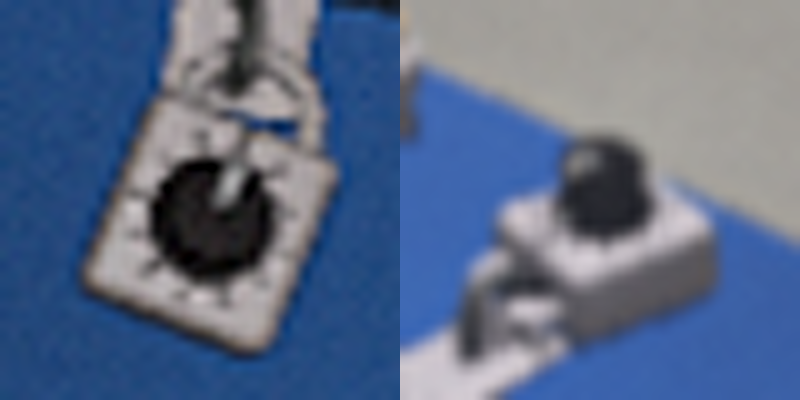

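The body has swivelled to about 22° in the image and the pointer lies along its axis, under the long mark at crop (243,130). So the dial is at 0, and the third click is 90° further. Now the new knob position.

```bash
python3 - <<'E'
from h import *
T=cv2.imread("pics/t5.png");kt,st,_=blob(T,(312,200,336,224),lambda i:i.max(2)<75)
p=plane("top",kt,.121);print(kt,st,p)
S=cv2.imread("pics/s5.png");ks,ss,_=blob(S,(234,180,254,198),lambda i:i.max(2)<75);print(ks,ss,tri(kt,ks))
p[2]=.19;go(p,63.7)
E
```

```text
[322.52293578 211.7706422 ] [317 206  12  12 109] [ 0.57882445 -0.10059771  0.121     ]
[244.23636364 188.94545455] [240 184   9  10  55] (array([ 0.58004592, -0.10207651,  0.11485059]), np.float64(0.0021212312323674086))
slide [-258.7  157.2   -2.2] turn -64.8 q6 12.1 pos [0.4268 0.1612 0.188 ] yaw_y -1.1 tilt [-0.001  0.    -1.   ]
```

```bash
python3 -m inch '{"slide":[[-26,16,0],[-26,16,0],[-26,16,0],[-26,16,0],[-26,16,0],[-26,16,0],[-26,16,0],[-26,16,0],[-26,16,0],[-24.7,13.2,0]],"turn":[0,0,0,0,0,0,0,0,0,0]}'
python3 -m inch '{"slide":[[0,0,0],[0,0,0],[0,0,4],[0,0,8],[0,0,8],[0,0,8],[0,0,8],[0,0,8],[0,0,8],[0,0,8]],"turn":[-6.5,-6.5,-6.5,-6.5,-6.5,-6.5,-6.5,-6.5,-6.5,-6.5]}'
python3 -m inch '{"slide":[[0,0,5],[0,0,5],[0,0,0],[0,0,0],[0,0,0],[0,0,0],[0,0,0],[0,0,0],[0,0,0],[0,0,0]],"turn":[0,0,0,0,0,0,0,0,0,0]}' 
python3 - <<'E'
from h import *
go([.5788,-.1006,.118],63.7)
E
```

```text
time_s: 8.73
position: [0.5805, -0.1056, 0.1875]
tcp_rot: [0.715, 0.699, -0.0, -0.0]
wrist_force: [0.3, 0.7, -1.4]
width: 0.0512
grasp_force: 0.0
time_s: 9.57
position: [0.5797, -0.104, 0.1272]
tcp_rot: [0.225, 0.974, -0.0, -0.0]
wrist_force: [0.5, 0.5, 0.4]
width: 0.0514
grasp_force: 0.0
time_s: 10.4
position: [0.5799, -0.1034, 0.1182]
tcp_rot: [0.228, 0.974, -0.0, 0.0]
wrist_force: [0.1, -0.8, 0.6]
width: 0.0515
grasp_force: 0.0
slide [2.2 2.  0.2] turn -0.1 q6 -81.2 pos [ 0.5799 -0.1034  0.1182] yaw_y 63.6 tilt [ 0. -0. -1.]
```

```bash
python3 -m inch '{"slide":[[1.1,1,0],[1.1,1,0],[0,0,0],[0,0,0],[0,0,0],[0,0,0],[0,0,0],[0,0,0],[0,0,0],[0,0,0]],"turn":[0,0,0,0,0,0,0,0,0,0]}' 10 30
python3 -m inch '{"slide":[[0,0,0],[0,0,0],[0,0,0],[0,0,0],[0,0,0],[0,0,0],[0,0,0],[0,0,0],[0,0,0],[0,0,0]],"turn":[5,5,5,5,5,5,5,5,5,5]}'
python3 -m inch '{"slide":[[0,0,0],[0,0,0],[0,0,0],[0,0,0],[0,0,0],[0,0,0],[0,0,0],[0,0,0],[0,0,0],[0,0,0]],"turn":[4,4,4,4,4,4,4,4,4,2]}'
python3 - <<'E'
from h import *
go([.5788,-.1006,.118],-24);s=state();print(s["torque"])
s=grab_frame("scene")[:,:,::-1];cv2.imwrite("pics/s6.png",s)
E
```

```text
time_s: 11.23
position: [0.5788, -0.1005, 0.1182]
tcp_rot: [0.228, 0.974, 0.0, -0.0]
wrist_force: [-3.5, 4.3, 5.0]
width: 0.0246
grasp_force: 29.6
time_s: 12.07
position: [0.5795, -0.1006, 0.1182]
tcp_rot: [0.62, 0.785, 0.0, 0.001]
wrist_force: [4.0, 3.5, 0.7]
width: 0.0247
grasp_force: 29.4
time_s: 12.9
position: [0.5796, -0.1009, 0.1182]
tcp_rot: [0.841, 0.54, 0.001, 0.001]
wrist_force: [4.9, 0.3, -0.6]
width: 0.0247
grasp_force: 29.5
slide [-0.1 -0.9  0.2] turn -0.6 q6 7.2 pos [ 0.5796 -0.1009  0.1182] yaw_y -24.6 tilt [ 0.002 -0.001 -1.   ]
[-0.03628759 -1.00045945  0.10317872]
```

```bash
python3 -m inch '{"slide":[[0,0,0],[0,0,0],[0,0,0],[0,0,0],[0,0,0],[0,0,-10],[0,0,-20],[0,0,-20],[0,0,-20],[0,0,0]],"turn":[0,0,0,0,0,0,0,0,0,0]}' 60
python3 -m inch '{"slide":[[17,-25,0],[17,-25,0],[17,-25,0],[17,-25,0],[17,-25,0],[17,-25,0],[17,-25,0],[17,-25,0],[17,-25,0],[17,-25,0]],"turn":[0,0,0,0,0,0,0,0,0,0]}'
python3 - <<'E'
from h import *
t=grab_frame("top")[:,:,::-1].copy();s=grab_frame("scene")[:,:,::-1].copy()
cv2.imwrite("pics/t7.png",t);cv2.imwrite("pics/s7.png",s)
a=cv2.resize(t[190:230,302:342],(400,400),interpolation=2);b=cv2.resize(s[170:210,224:264],(400,400),interpolation=2)
cv2.imwrite("pics/c7.png",np.hstack([a,b]))
kt,st,_=blob(t,(312,200,336,224),lambda i:i.max(2)<75)
p=plane("top",kt,.121);print(kt,st,p);p[2]=.118;go(p,-24)
E
```

```text
time_s: 13.78
position: [0.5801, -0.1009, 0.193]
tcp_rot: [0.84, 0.542, 0.002, 0.002]
wrist_force: [1.0, -0.0, 0.7]
width: 0.0515
grasp_force: 0.0
time_s: 14.62
position: [0.4201, 0.1584, 0.1885]
tcp_rot: [0.84, 0.542, 0.0, 0.0]
wrist_force: [0.5, -0.0, 1.1]
width: 0.0513
grasp_force: 0.0
[323.24545455 213.28181818] [318 207  12  13 110] [ 0.57493533 -0.10231468  0.121     ]
slide [-175.7  249.3   70.6] turn -0.2 q6 35.1 pos [0.4193 0.16   0.1887] yaw_y -24.2 tilt [ 0.     0.001 -1.   ]
```

View pics/c7.png

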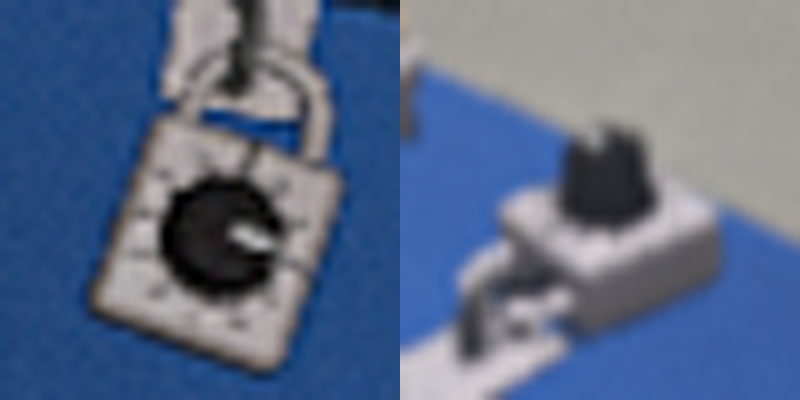

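The pointer is at about 111° in the image and the body axis at about 20°, so the dial sits on the third click. I'll go back, grip and turn 55° anticlockwise, because the body may swivel.

```bash
python3 -m inch '{"slide":[[-17.6,24.9,0],[-17.6,24.9,0],[-17.6,24.9,0],[-17.6,24.9,0],[-17.6,24.9,0],[-17.6,24.9,0],[-17.6,24.9,0],[-17.6,24.9,0],[-17.6,24.9,0],[-17.6,24.9,0]],"turn":[0,0,0,0,0,0,0,0,0,0]}'
python3 -m inch '{"slide":[[0,0,0],[0,0,9],[0,0,9],[0,0,9],[0,0,9],[0,0,9],[0,0,9],[0,0,9],[0,0,7],[0,0,0]],"turn":[0,0,0,0,0,0,0,0,0,0]}'
python3 - <<'E'
from h import *
go([.575,-.1023,.118],-24)
E
```

```text
time_s: 15.55
position: [0.576, -0.1077, 0.1883]
tcp_rot: [0.84, 0.542, -0.0, 0.0]
wrist_force: [0.0, 0.1, 1.1]
width: 0.0514
grasp_force: 0.0
time_s: 16.38
position: [0.5749, -0.1054, 0.1163]
tcp_rot: [0.84, 0.542, -0.001, -0.001]
wrist_force: [0.1, 0.2, -1.0]
width: 0.0512
grasp_force: 0.0
slide [ 2.9 -1.1 -1.7] turn -0.3 q6 6.4 pos [ 0.5749 -0.1054  0.1163] yaw_y -24.3 tilt [-0.002  0.001 -1.   ]
```

```bash
python3 -m inch '{"slide":[[1.5,-0.5,-0.8],[1.4,-0.5,-0.8],[0,0,0],[0,0,0],[0,0,0],[0,0,0],[0,0,0],[0,0,0],[0,0,0],[0,0,0]],"turn":[0,0,0,0,0,0,0,0,0,0]}' 10 30
python3 -m inch '{"slide":[[0,0,0],[0,0,0],[0,0,0],[0,0,0],[0,0,0],[0,0,0],[0,0,0],[0,0,0],[0,0,0],[0,0,0]],"turn":[-5.5,-5.5,-5.5,-5.5,-5.5,-5.5,-5.5,-5.5,-5.5,-5.5]}'
python3 -m inch '{"slide":[[0,0,0],[0,0,0],[0,0,0],[0,0,0],[0,0,0],[0,0,-10],[0,0,-20],[0,0,-20],[0,0,-20],[0,0,0]],"turn":[0,0,0,0,0,0,0,0,0,0]}' 60
python3 - <<'E'
from h import *
go([.42,.16,.188],31)
E
```

```text
time_s: 17.22
position: [0.5766, -0.1024, 0.1206]
tcp_rot: [0.84, 0.542, 0.001, 0.001]
wrist_force: [5.1, 1.3, 2.4]
width: 0.024
grasp_force: 30.0
time_s: 18.05
position: [0.5756, -0.1028, 0.1205]
tcp_rot: [0.493, 0.87, -0.0, 0.0]
wrist_force: [-4.4, -2.4, 5.9]
width: 0.0239
grasp_force: 30.3
time_s: 18.88
position: [0.577, -0.103, 0.1946]
tcp_rot: [0.495, 0.869, 0.001, 0.003]
wrist_force: [0.4, -0.1, 1.2]
width: 0.0513
grasp_force: 0.0
slide [306.3  -1.2   5.3] turn -0.4 q6 -48.3 pos [ 0.577  -0.103   0.1946] yaw_y 30.6 tilt [ 0.005 -0.002 -1.   ]
```

```bash
python3 -m inch '{"slide":[[30,0,0],[30,0,0],[30,0,0],[30,0,0],[30,0,0],[30,0,0],[30,0,0],[30,0,0],[30,0,0],[30,0,0]],"turn":[0,0,0,0,0,0,0,0,0,0]}'
python3 - <<'E'
from h import *
t=grab_frame("top")[:,:,::-1].copy();s=grab_frame("scene")[:,:,::-1].copy()
cv2.imwrite("pics/t8.png",t);cv2.imwrite("pics/s8.png",s)
a=cv2.resize(t[190:230,302:342],(400,400),interpolation=2);b=cv2.resize(s[170:210,224:264],(400,400),interpolation=2)
cv2.imwrite("pics/c8.png",np.hstack([a,b]))
kt,st,_=blob(t,(312,200,336,224),lambda i:i.max(2)<75)
p=plane("top",kt,.121);print(kt,st,p);p[2]=.118;go(p,30.6)
E
```

```text
time_s: 19.72
position: [0.4218, 0.1565, 0.1901]
tcp_rot: [0.495, 0.869, 0.0, 0.0]
wrist_force: [1.0, -0.1, -0.3]
width: 0.0508
grasp_force: 0.0
[323.04545455 213.80909091] [317 208  13  12 110] [ 0.57359978 -0.10176785  0.121     ]
slide [-301.4   -2.1   72.1] turn 0.2 q6 -20.1 pos [0.421  0.1581 0.1903] yaw_y 30.8 tilt [ 0.     0.001 -1.   ]
```

View pics/c8.png

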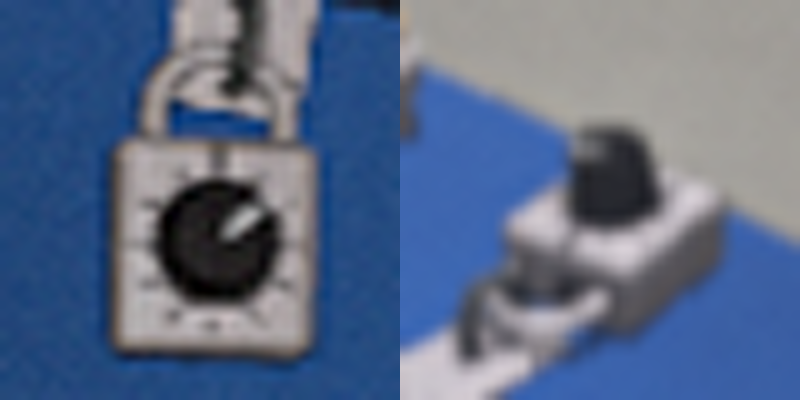

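The body is at about 0° in the image and the pointer at about 55-60°, so the dial settled at the second click. I need one more click, so I'll turn about 34° anticlockwise.

```bash
python3 -m inch '{"slide":[[-30,0,0],[-30,0,0],[-30,0,0],[-30,0,0],[-30,0,0],[-30,0,0],[-30,0,0],[-30,0,0],[-30,0,0],[-29,-2,0]],"turn":[0,0,0,0,0,0,0,0,0,0]}'
python3 -m inch '{"slide":[[0,0,0],[0,0,9],[0,0,9],[0,0,9],[0,0,9],[0,0,9],[0,0,9],[0,0,9],[0,0,7],[0,0,0]],"turn":[0,0,0,0,0,0,0,0,0,0]}'
python3 - <<'E'
from h import *
go([.5736,-.1018,.119],30.6)
E
```

```text
time_s: 20.65
position: [0.5742, -0.1047, 0.1898]
tcp_rot: [0.495, 0.869, -0.0, 0.0]
wrist_force: [0.2, 0.4, 0.2]
width: 0.0514
grasp_force: 0.0
time_s: 21.48
position: [0.5729, -0.1025, 0.1179]
tcp_rot: [0.495, 0.869, -0.0, -0.001]
wrist_force: [-0.2, 0.7, -0.1]
width: 0.0513
grasp_force: 0.0
slide [ 0.2  1.  -1.1] turn 0.1 q6 -48.4 pos [ 0.5729 -0.1025  0.1179] yaw_y 30.7 tilt [-0.002  0.001 -1.   ]
```

```bash
python3 -m inch '{"slide":[[0,1,-1],[0,0,0],[0,0,0],[0,0,0],[0,0,0],[0,0,0],[0,0,0],[0,0,0],[0,0,0],[0,0,0]],"turn":[0,0,0,0,0,0,0,0,0,0]}' 10 30
python3 -m inch '{"slide":[[0,0,0],[0,0,0],[0,0,0],[0,0,0],[0,0,0],[0,0,0],[0,0,0],[0,0,0],[0,0,0],[0,0,0]],"turn":[-4,-4,-4,-4,-4,-4,-4,-4,-2,0]}'
python3 -m inch '{"slide":[[0,0,0],[0,0,0],[0,0,0],[0,0,0],[0,0,0],[0,0,-10],[0,0,-20],[0,0,-20],[0,0,-20],[0,0,0]],"turn":[0,0,0,0,0,0,0,0,0,0]}' 60
python3 - <<'E'
from h import *
go([.42,.16,.188],64)
E
```

```text
time_s: 22.32
position: [0.5749, -0.1022, 0.1215]
tcp_rot: [0.495, 0.869, 0.0, 0.001]
wrist_force: [2.0, 1.8, 5.6]
width: 0.024
grasp_force: 29.5
time_s: 23.15
position: [0.5743, -0.103, 0.1215]
tcp_rot: [0.218, 0.976, -0.001, 0.0]
wrist_force: [-3.9, -4.1, 8.1]
width: 0.0242
grasp_force: 29.8
time_s: 23.98
position: [0.5756, -0.1026, 0.1956]
tcp_rot: [0.219, 0.976, -0.0, 0.003]
wrist_force: [0.9, -0.6, 1.1]
width: 0.0515
grasp_force: 0.0
slide [253.1 170.7   6.3] turn 0.7 q6 -82.3 pos [ 0.5756 -0.1026  0.1956] yaw_y 64.7 tilt [ 0.005 -0.002 -1.   ]
```

```bash
python3 -m inch '{"slide":[[25,17,0],[25,17,0],[25,17,0],[25,17,0],[25,17,0],[25,17,0],[25,17,0],[25,17,0],[25,17,0],[25,17,0]],"turn":[0,0,0,0,0,0,0,0,0,0]}' 95
python3 - <<'E'
from h import *
t=grab_frame("top")[:,:,::-1].copy();s=grab_frame("scene")[:,:,::-1].copy()
cv2.imwrite("pics/t9.png",t);cv2.imwrite("pics/s9.png",s)
a=cv2.resize(t[190:230,302:342],(400,400),interpolation=2);b=cv2.resize(s[170:210,224:264],(400,400),interpolation=2)
cv2.imwrite("pics/c9.png",np.hstack([a,b]))
kt,st,_=blob(t,(312,200,336,224),lambda i:i.max(2)<75)
p=plane("top",kt,.121);print(kt,st,p);p[2]=.19;go(p,64.7)
E
```

```text
time_s: 24.82
position: [0.4202, 0.1594, 0.1911]
tcp_rot: [0.219, 0.976, 0.0, 0.0]
wrist_force: [1.2, 0.9, 0.8]
width: 0.0811
grasp_force: 0.0
[323.19444444 214.        ] [318 208  12  12 108] [ 0.57310627 -0.10213086  0.121     ]
slide [-251.1 -172.9    1.1] turn 0.1 q6 -53.7 pos [0.4194 0.1611 0.1913] yaw_y 64.8 tilt [ 0.     0.001 -1.   ]
```

View pics/c9.png

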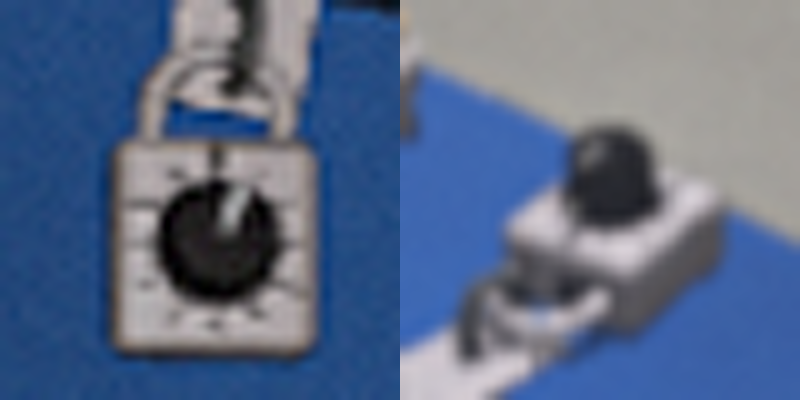

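The dial now reads about 28° past the mark, which is the first click, and the body is square in the image. Next is the body's pose for the side grasp.

```bash
python3 - <<'E'
from h import *
P=[(115,143),(315,145),(318,352),(118,352)]
W=np.array([plane("top",(302+x/10-.45,190+y/10-.45),.108) for x,y in P]);print(W.mean(0))
for i in range(4):print(np.linalg.norm(W[i]-W[(i+1)%4]).round(4))
d=(W[0]+W[1]-W[2]-W[3])/2;yw=np.degrees(np.arctan2(d[1],d[0]));e=W[0]+W[3]-W[1]-W[2];print("yaw x",yw,"yaw from y",np.degrees(np.arctan2(e[1],e[0]))-90)
go([.573,-.1021,.19],64.7);go([.573,-.1021,.19],90+yw)
E
```

```text
[ 0.57363431 -0.10331833  0.108     ]
0.0515
0.0534
0.0511
0.054
yaw x -0.8839006432963064 yaw from y -1.3165708424741496
slide [-250.9 -172.9    1.1] turn 0.1 q6 -53.7 pos [0.4194 0.1611 0.1913] yaw_y 64.8 tilt [ 0.     0.001 -1.   ]
slide [-250.9 -172.9    1.1] turn -24.3 q6 -53.7 pos [0.4194 0.1611 0.1913] yaw_y 64.8 tilt [ 0.     0.001 -1.   ]
```

```bash
python3 -m inch '{"slide":[[-25,-17,0],[-25,-17,0],[-25,-17,0],[-25,-17,0],[-25,-17,0],[-25,-17,0],[-25,-17,0],[-25,-17,0],[-25,-17,0],[-24,-17,0]],"turn":[0,0,0,0,0,0,0,0,0,0]}' 97
python3 -m inch '{"slide":[[0,0,0],[0,0,0],[0,0,5],[0,0,10],[0,0,10],[0,0,10],[0,0,5],[0,0,0],[0,0,0],[0,0,0]],"turn":[-4,-4,-4,-4,-4,-4,0,0,0,0]}'
python3 - <<'E'
from h import *
go([.5733,-.1025,.083],89)
E
```

```text
time_s: 25.75
position: [0.5741, -0.1039, 0.1908]
tcp_rot: [0.22, 0.976, -0.0, 0.0]
wrist_force: [-0.0, 0.9, 0.2]
width: 0.0831
grasp_force: 0.0
time_s: 26.58
position: [0.5737, -0.102, 0.1514]
tcp_rot: [0.013, 1.0, -0.0, 0.0]
wrist_force: [-1.1, -0.4, -0.0]
width: 0.0832
grasp_force: 0.0
slide [ 0.5 -0.5 68.4] turn -0.4 q6 -106.2 pos [ 0.5737 -0.102   0.1514] yaw_y 88.6 tilt [ 0.001 -0.    -1.   ]
```

```bash
python3 -m inch '{"slide":[[0.5,-0.5,8],[0,0,8],[0,0,8],[0,0,8],[0,0,8],[0,0,8],[0,0,8],[0,0,6],[0,0,5],[0,0,0]],"turn":[0,0,0,0,0,0,0,0,0,0]}'
python3 -m inch '{"slide":[[0,0,0],[0,0,0],[0,0,0],[0,0,0],[0,0,0],[0,0,0],[0,0,0],[0,0,0],[0,0,0],[0,0,0]],"turn":[0,0,0,0,0,0,0,0,0,0]}' 30 50
python3 - <<'E'
from h import *
go([.5733,-.1025,.083],89);s=state();print(s["wrist_force"],s["torque"],s["width"],s["grasp_force"])
E
```

```text
time_s: 27.42
position: [0.5725, -0.1022, 0.0825]
tcp_rot: [0.012, 1.0, 0.0, -0.001]
wrist_force: [0.1, 0.8, -0.8]
width: 0.0829
grasp_force: 0.0
time_s: 28.25
position: [0.5733, -0.1025, 0.0845]
tcp_rot: [0.012, 1.0, -0.0, 0.001]
wrist_force: [-0.2, -0.8, 5.6]
width: 0.0509
grasp_force: 53.6
slide [0.  0.  1.5] turn -0.4 q6 -106.4 pos [ 0.5733 -0.1025  0.0845] yaw_y 88.6 tilt [ 0.001 -0.001 -1.   ]
[-0.16825053 -0.81427424  5.5926387 ] [-0.1580499   0.11967274 -0.00771845] 0.050886301959135176 53.5645455121994
```

```bash
python3 -m inch '{"slide":[[1,0,0],[1,0,0],[1,0,0],[1,0,0],[1,0,0],[1,0,0],[1,0,0],[1,0,0],[1,0,0],[1,0,0]],"turn":[0,0,0,0,0,0,0,0,0,0]}'
python3 - <<'E'
from h import *
s=state();print(s["wrist_force"],s["torque"],s["width"],s["position"])
E
```

```text
time_s: 29.08
position: [0.5638, -0.1022, 0.0845]
tcp_rot: [0.012, 1.0, -0.0, 0.001]
wrist_force: [5.4, -0.1, 4.8]
width: 0.0513
grasp_force: 53.4
[ 5.42470197 -0.14837277  4.79576845] [ 0.00493484 -0.80233819 -0.00214306] 0.05131652528549849 [ 0.56378536 -0.10221267  0.08454126]
```

```bash
python3 -m inch '{"slide":[[2,0,0],[2,0,0],[2,0,0],[2,0,0],[2,0,0],[2,0,0],[2,0,0],[2,0,0],[2,0,0],[2,0,0]],"turn":[0,0,0,0,0,0,0,0,0,0]}'
python3 - <<'E'
from h import *
s=grab_frame("scene")[:,:,::-1].copy();cv2.imwrite("pics/s10.png",s)
cv2.imwrite("pics/c10.png",cv2.resize(s[160:220,204:284],(800,600),interpolation=2))
E
```

```text
time_s: 29.92
position: [0.5437, -0.1017, 0.0845]
tcp_rot: [0.012, 1.0, -0.0, 0.001]
wrist_force: [5.5, -0.2, 5.7]
width: 0.051
grasp_force: 53.4
```

View pics/c10.png

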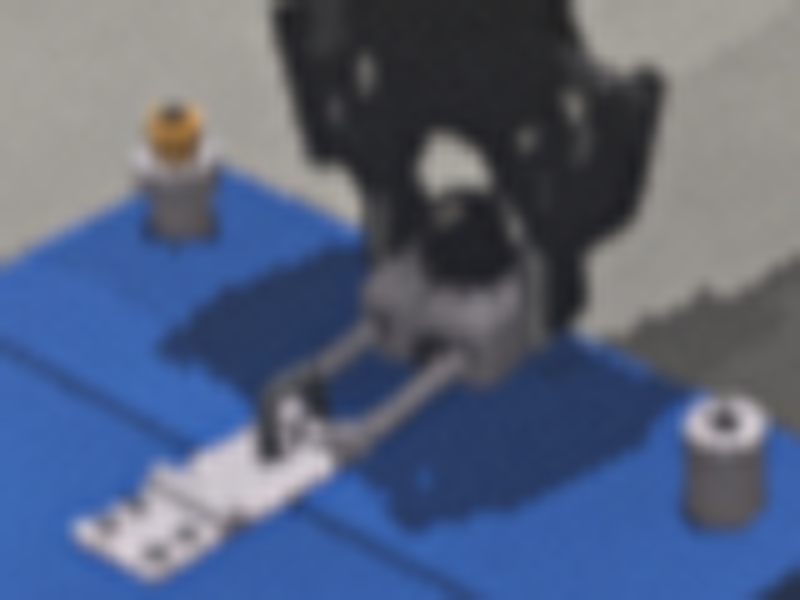

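The legs at crop (340,350) and (410,405) are sliding out and the shackle is held in the staple. I'll keep pulling straight.

```bash
python3 -m inch '{"slide":[[2.5,0,0],[2.5,0,0],[2.5,0,0],[2.5,0,0],[2.5,0,0],[2.5,0,0],[2.5,0,0],[2.5,0,0],[2.5,0,0],[2.5,0,0]],"turn":[0,0,0,0,0,0,0,0,0,0]}'
python3 -m inch '{"slide":[[2.5,0,0],[2.5,0,0],[2.5,0,0],[2.5,0,0],[2.5,0,0],[2.5,0,0],[2.5,0,0],[2.5,0,0],[2.5,0,0],[2.5,0,0]],"turn":[0,0,0,0,0,0,0,0,0,0]}'
python3 -m inch '{"slide":[[0,0,0],[0,0,-3],[0,0,-5],[0,0,-8],[0,0,-10],[0,0,-12],[0,0,-14],[0,0,-16],[0,0,-16],[0,0,-16]],"turn":[0,0,0,0,0,0,0,0,0,0]}'
python3 -m inch '{"slide":[[0,0,-15],[0,0,-12],[0,0,-10],[0,0,-8],[0,0,-5],[0,0,-3],[0,0,0],[0,0,0],[0,0,0],[0,0,0]],"turn":[0,0,0,0,0,0,0,0,0,0]}'
python3 - <<'E'
from h import *
s=grab_frame("scene")[:,:,::-1].copy();cv2.imwrite("pics/s11.png",s)
cv2.imwrite("pics/c11.png",cv2.resize(s[110:230,184:344],(800,600),interpolation=2))
E
```

```text
time_s: 30.8
position: [0.5187, -0.1012, 0.0845]
tcp_rot: [0.012, 1.0, -0.0, 0.001]
wrist_force: [4.9, 0.6, 3.6]
width: 0.0511
grasp_force: 53.4
time_s: 31.63
position: [0.4933, -0.1006, 0.0842]
tcp_rot: [0.012, 1.0, -0.0, 0.001]
wrist_force: [5.4, -0.7, 5.0]
width: 0.051
grasp_force: 53.4
time_s: 32.47
position: [0.4928, -0.1004, 0.1852]
tcp_rot: [0.012, 1.0, -0.0, -0.0]
wrist_force: [0.4, -0.1, -6.2]
width: 0.0512
grasp_force: 53.0
time_s: 33.3
position: [0.4928, -0.1004, 0.2362]
tcp_rot: [0.012, 1.0, 0.0, -0.0]
wrist_force: [0.0, -0.5, -6.0]
width: 0.0512
grasp_force: 53.0
```

View pics/c11.png

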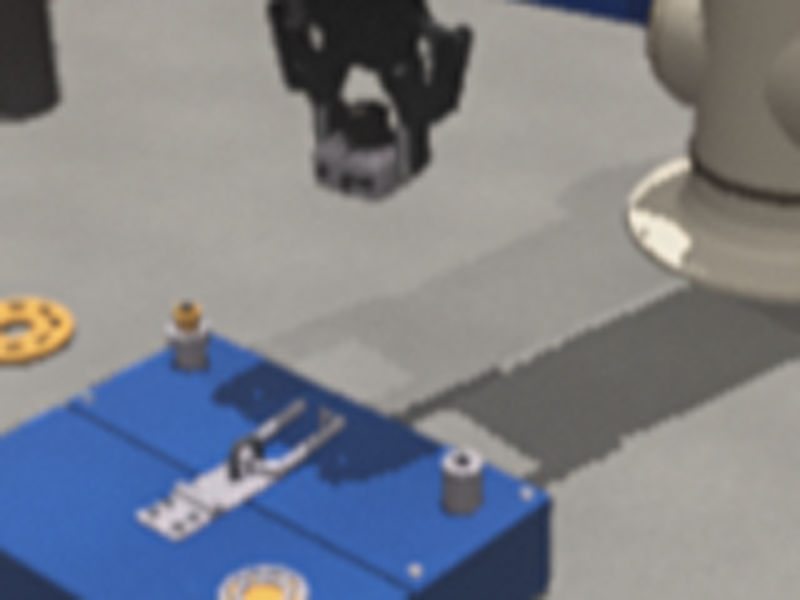

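The body is off the shackle and the shackle lies in the staple at crop (280,440). I'll move the body back over the box and hand in.

```bash
python3 -m inch '{"slide":[[-4,0,0],[-8,0,-2],[-12,0,-4],[-12,0,-4],[-12,0,-4],[-12,0,-4],[-12,0,-2],[-8,0,0],[-4,0,0],[0,0,0]],"turn":[0,0,0,0,0,0,0,0,0,0]}'
python3 -m inch '{"slide":[[0,0,0],[0,0,0],[0,0,0],[0,0,0],[0,0,0],[0,0,0],[0,0,0],[0,0,0],[0,0,0],[0,0,0]],"turn":[0,0,0,0,0,0,0,0,0,0]}'
python3 -c 'from station import *; print(close_job())'
```

```text
time_s: 34.18
position: [0.5776, -0.1024, 0.2561]
tcp_rot: [0.012, 1.0, 0.0, -0.0]
wrist_force: [-0.4, 0.2, -5.4]
width: 0.0512
grasp_force: 53.1
time_s: 35.02
position: [0.577, -0.1024, 0.2567]
tcp_rot: [0.012, 1.0, -0.0, -0.0]
wrist_force: [-0.4, -0.3, -5.3]
width: 0.0513
grasp_force: 53.1
the job is handed in; nothing more can be done
None
```

The job is handed in at about 35 s: the padlock was dialled open and its body drawn off at about 5 N, leaving the shackle in the staple and the parts nearby undisturbed as far as the pictures show; the gripper holds it level, dial up, about 17 cm above the box.

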